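# Slide the fob blanks under the low cam press and clamp them

## Robot

A 7-joint arm with a two-finger parallel gripper is mounted at the origin on a cart in front of the work surface, level with it; the furniture and walls round the work are solid. World frame = base frame: x ahead of the robot, y to its left, z up, the work surface at z = 0. Lengths are in m, angles in rad, forces in N, time in s.
With the tool pointing down it reaches from about 0.35 to 0.9 m from the base axis. Payload 19.9 kg.
Tool frame: the origin (TCP) lies midway between the tips of the shut fingers; the grasp point (between the pads) lies 19 mm behind it; z points along the fingers, y is the line along which they close (so a half turn about z gives the same grasp; the last joint's range is limited). The gripper opens to 94 mm and grips with 3 to 60 N. Pads are 16 mm wide; open, the fingers measure 119 mm over their backs; the gripper's body (75 mm by 177 mm) begins 78 mm behind the grasp point.
Start: joints at [-1.262, 0.417, -0.01, 1.614, 0.005, 1.111, -0.053], TCP at [0.215, 0.587, 0.205] pointing down, gripper open.
Joint ranges: [-2.81, 2.81], [-0.39, 2.02], [-1.27, 1.25], [0.06, 2.57], [-1.19, 4.33], [0.19, 2], [-2.82, 2.82]. Speed limits (rad/s): [1.89, 1.89, 2.39, 2.39, 3.01, 3.01, 3.01].

## Interface

Orientations are given as a rotation vector (axis times angle).
In Python, from plant import robot, imaging gives the robot as it stands.
- The arm moves only by the tool send_rows, never from a script. Its argument "motion" is a list of rows, each a list of 7 numbers: the shift along the tool's x, y, z in cm, then the turn, a rotation vector about the tool's x, y, z in degrees, then the finger opening in cm, from 0 to 9.4. In form: [[tx, ty, tz, ax, ay, az, fingers], ...]. A call has 1 to 5 rows; each row shifts and turns the commanded pose from where the row before left it, along the tool's axes as they then stand; what a row does not reach is not made up. A row lasts 1/12 s, in which the tool goes at most 41.7 mm and 7.16 degrees, less where a joint would pass 70% of its speed; a pose out of reach is approached as far as the arm can. A call with a gripper value outside its range is refused whole. The fingers move at their own pace and stop on an object; "grip_force" is the grip in N (left out, the last holds). Time passes only in rows, so rows that do not move let the fingers close. It gives the time, the measured TCP pose, the force, the opening and the grip force at its end, in the units of the state.
- robot.get_obs(): the state, without advancing time (a new reading comes with each control period).
- imaging.snapshot(name): name is "scene" or "top" or "wrist"; returns a dict with "img" (384x512x3 uint8, red, green, blue), "range_z" (384x512 float32, m along the optical axis (not along the pixel's ray), 0 where there is no reading), "mtx" (3x3 intrinsics, pixels), "camera_from_world" (4x4, takes a point from world to camera coordinates); the wrist camera has in their place "mount" (4x4, takes a point from camera to tool coordinates, whose origin is the TCP and whose axes are the flange's). Camera axes: x right, y up, looking along -z (the intrinsics and any distortion apply to the point x, -y, -z); pixel columns grow to the right and rows downward; lengths in m; the calibration is good to about 2 mm. A picture is of the moment at which its call begins: read the wrist's pose just before it.
- robot.job_done(): hands the job in; it is judged then, once.
The state is a dict: "time_s": time; "qpos": joint angles; "qd": joint speeds; "tau": joint torques, N m; "position": TCP position; "tool_rot": TCP orientation; "contact_force": force on the tool from outside, world axes, zero at the start; "wrist_torque": the same for the moment, N m; "opening": finger opening in m; "grasp_force": force on a finger pad.
Only numpy, scipy, OpenCV 4.12 (cv2) and the standard library are available. Lean on these libraries where they do the work, as an engineer would, in place of code of your own. Each camera call takes 0.05 s, during which the arm holds its last target. There are 200 camera calls.

## Task

Press the two freshly cemented leather fob blanks: with the fingertips push the plywood board they lie on along the bench, in under the low bridge of the cam press, until it is square and fully home against the back stop; then push the press's lever all the way down to level, so that the platen clamps the blanks, and leave it down. Nothing is gripped, lifted or tipped: push only the board and the lever, keep the fingers off the leather so that the blanks stay stacked where they lie on the board, and leave the other things on the bench where they are.

Things in the scene. Friction and masses are not known exactly. Their poses are not given: they have to be found in the camera images.
- press: Small grey cam press bolted to the bench, a low bridge: 178 mm wide over its two posts, 227 over its feet, 50 deep, top of beam 84 mm up. Origin: on the bench under the middle of the bridge; x points into it, the way work is slid (away from the robot, slanting to its right), y to its left, z up. Opening 118 mm wide between the posts (x -25 to +25 mm). No step: work slides on the bench top. Fixed.
- press_mouth (a point): Middle of the press's mouth, on the bench at press x = -41 mm: here two 20 mm tall steel lead-ins stand 133 mm apart, and they narrow from here to the 118 mm opening at x = -25 mm.
- back_stop (a point): Foot of the middle of the press's back stop (18 mm tall, across the opening), on the face that the board's back edge meets, at press x = +25 mm.
- platen: Flat steel platen with cork face under the beam, 46 x 104 mm. Origin: middle of its underside, 26 to 28 mm above the bench with the lever up; it comes down 16 mm per radian of the lever. It is sprung: on meeting the work it gives, and bears on it with 8 to 18 N.
- lever (a joint): Angle of the press's lever, rad: 0 = raised (0.7 rad above level), 0.7 = down, level, against its stop. Starts at 0 to 0.1. It swings down about the pivot in the press's y-z plane. The cam's friction keeps it where it is left; some 4 N at the middle of the grip moves it. The platen meets the leather at about 0.45.
- lever_grip (a point): Centre of the round black grip of the lever, on its axis, 165 mm from the pivot. The grip is 21 mm thick and runs from 108 to 208 mm from the pivot. The lever slants up and out to the press's right (-y); when down it lies level, 114 mm above the bench, this point then 165 mm to the right of the press's middle.
- press_pivot (a point): The lever's pivot, above the middle of the beam, 114 mm above the bench; its axis is the press's x axis.
- board: Loose plywood board, 85 mm deep (its x) by 110 wide (its y) by 15 thick, 0.13 to 0.22 kg, flat on the bench before the press. Origin: centre of its underside; x points to its back edge, which enters the press first. When home its origin is 17.5 mm in front of the press's, with 4 mm of play at either side. With the leather it is 21 mm high: 5 to 7 mm of headroom.
- board_front (a point): Middle of the board's front edge face (the one nearest the robot), half-way up, 7.5 mm above its underside. When home this edge stands 35 mm out in front of the bridge.
- blank_low: Lower of two long leather key-fob blanks with rounded ends and a small brass eyelet, 28 mm (x) by 95 (y) by 3 thick, flat across the back part of the board. Origin: centre of its underside, 17.5 mm behind the board's middle (towards its +x).
- blank_top: Upper fob blank of the same size and lighter brown, on the lower one. Origin: centre of its underside. In front of the blanks 46 mm of the board is bare.
- spool_rust: Bystander: spool of rust-brown thread, 57 mm across, 55 mm tall, standing. Origin: centre of its underside.
- spool_black: Bystander: spool of black thread, 65 mm across, 45 mm tall, standing. Origin: centre of its underside.
- spool_cream: Bystander: spool of cream thread, 60 mm across, 50 mm tall, standing. Origin: centre of its underside.
- beeswax: Bystander: block of beeswax, 35 x 52 x 19 mm. Origin: centre of its underside.
- dome_anvil: Bystander: round steel rivet anvil, 50 mm across, 14 mm tall. Origin: centre of its underside.
- bottle_dye: Bystander: small brown plastic bottle with a white cap, 46 mm across, 105 mm tall, standing. Origin: centre of its underside.

How it is judged:
By the outcome, as a careful person would: the job done as asked, in the order asked, and still so for the second after the job is handed in, with the robot touching nothing.
It also fails if it takes over 69 s, if anything falls off the work surface, if the arm or the gripper's body presses on something with over 40 N, if the wrist force passes 120 N, or if a joint passes its speed limit or range.

## Working session

There is one attempt and no reset: what is moved stays moved. The work goes in short steps, Python scripts to look and compute and a tool call to move; the robot and the scene stay as the last step left them, time stands still between calls to the robot, and variables do not carry over. Pictures are saved under pics/ and viewed, at most 10 in all, crops included, and the job is handed in when it is done.

Besides the shell and the picture viewer there is one more tool, called after "Call:" as name([rows], argument=value, ...), one row to a line, values as JSON. send_rows: Moves the arm, as the interface text tells. Its arguments: {"type":"object","properties":{"motion":{"type":"array","items":{"type":"array","items":{"type":"number"}}},"grip_force":{"type":"number"}},"required":["motion"]}

```bash
mkdir -p pics; ls; python3 - <<'E'
from plant import robot, imaging
import cv2,numpy as np
o=robot.get_obs(); print({k:np.round(v,3).tolist() for k,v in o.items()})
for n in("scene","top"):
    s=imaging.snapshot(n); np.savez(f"pics/{n}0.npz",**s); cv2.imwrite(f"pics/{n}0.png",s["img"][:,:,::-1]); print(n,np.round(s["mtx"],1).tolist(),np.round(s["camera_from_world"],3).tolist(),(s["range_z"]>0).mean(), s.keys())
E
```

```text
pics
{'time_s': 0.0, 'qpos': [-1.262, 0.418, -0.01, 1.614, 0.005, 1.111, -0.053], 'qd': [0.0, 0.001, -0.001, 0.0, 0.001, 0.002, -0.001], 'tau': [-0.001, -85.129, 0.639, -42.596, -0.049, 0.019, 0.0], 'position': [0.215, 0.587, 0.205], 'tool_rot': [-0.548, -3.093, 0.002], 'contact_force': [0.168, -0.652, 0.129], 'wrist_torque': [-0.069, -0.023, -0.061], 'grasp_force': 0.0, 'opening': 0.094}
scene [[461.3, 0.0, 261.6], [0.0, 461.3, 196.8], [0.0, 0.0, 1.0]] [[0.868, -0.496, -0.024, -0.356], [0.251, 0.397, 0.883, -0.31], [-0.429, -0.772, 0.469, -1.002], [0.0, 0.0, 0.0, 1.0]] 0.9330952962239584 dict_keys(['img', 'range_z', 'mtx', 'camera_from_world'])
top [[417.3, 0.0, 259.5], [0.0, 417.3, 184.9], [0.0, 0.0, 1.0]] [[0.002, -1.0, 0.01, 0.15], [0.985, 0.004, 0.174, -0.528], [-0.174, 0.009, 0.985, -1.151], [0.0, 0.0, 0.0, 1.0]] 0.9960784912109375 dict_keys(['img', 'range_z', 'mtx', 'camera_from_world'])
```

View pics/scene0.png

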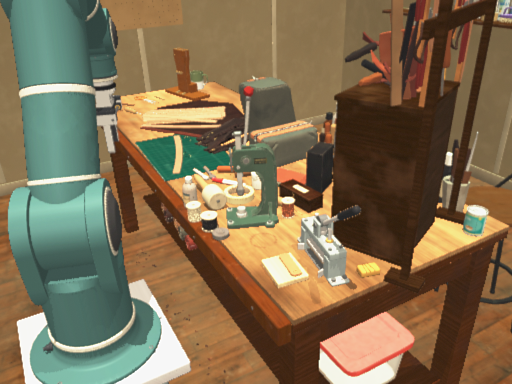

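View pics/top0.png

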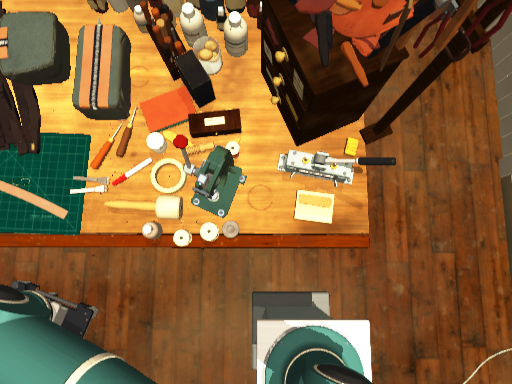

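The scene shows the board with the fobs at (285,268), in front of the grey press at (322,245). The press lever goes up and right to (348,213). In the top view the board is at (314,206), the press at (317,167) and the grip at (378,161).

```bash
cat > h.py <<'E'
import numpy as np,cv2
def cloud(s,T=None):
    z=s["range_z"].astype(float); K=s["mtx"]; v,u=np.mgrid[:z.shape[0],:z.shape[1]]
    c=np.stack([(u-K[0,2])/K[0,0]*z,-(v-K[1,2])/K[1,1]*z,-z],-1)
    M=np.linalg.inv(s["camera_from_world"]) if T is None else T
    p=c@M[:3,:3].T+M[:3,3]; p[z<=0]=np.nan; return p
def rect(q):
    r=cv2.minAreaRect((q[:,:2]*1000).astype(np.float32)); return np.round(cv2.boxPoints(r)).tolist(),np.round(r[0],1),np.round(r[1],1),round(r[2],1)
E
python3 - <<'E'
from h import *
for n in("scene","top"):
    s=dict(np.load(f"pics/{n}0.npz")); p=cloud(s); X,Y,Z=np.moveaxis(p,-1,0); im=s["img"].astype(int)
    print(n)
    near=(X>.35)&(X<.8)&(Y>-.4)&(Y<.1)
    b=near&(Z>.009)&(Z<.03)
    nl,lab,st,ce=cv2.connectedComponentsWithStats(b.astype(np.uint8))
    for i in range(1,nl):
        if st[i,4]>40: m=lab==i; print("low",st[i].tolist(),rect(p[m]),np.round(np.median(Z[m]),4))
    for nm,m in (("beam",near&(Z>.076)&(Z<.092)),("grip",near&(Z>.1)&(im.sum(-1)<150)&(Y<-.1)),("tall",near&(Z>.1)&(Y<0.05))):
        if m.sum()>5: print(nm,m.sum(),rect(p[m]),np.round(p[m].min(0),3),np.round(p[m].max(0),3),np.round(p[m].mean(0),3))
    bench=near&(abs(Z)<.008); print("bench z",np.median(Z[bench]),X[bench].min(),Y[bench].min())
s=np.load("pics/top0.npz")["img"];c=cv2.resize(s[130:230,260:400],None,fx=5,fy=5,interpolation=2)
s=np.load("pics/scene0.npz")["img"];d=cv2.resize(s[195:295,250:390],None,fx=5,fy=5,interpolation=2)
cv2.imwrite("pics/crop.png",cv2.resize(np.vstack([c,d])[:,:,::-1],(560,800))[:,:] if 0 else np.hstack([cv2.resize(c,(400,286)),cv2.resize(d,(400,286))])[:,:,::-1])
E
```

```text
scene
low [334, 235, 68, 30, 431] ([[656.0, 25.0], [735.0, -152.0], [745.0, -148.0], [667.0, 30.0]], array([700.8, -61.1]), array([ 11.3, 194.5]), 23.9) 0.02
low [298, 236, 12, 12, 77] ([[548.0, 36.0], [572.0, 22.0], [606.0, 82.0], [582.0, 96.0]], array([576.8,  58.8]), array([68.6, 28.2]), 60.2) 0.0168
low [261, 252, 48, 34, 943] ([[421.0, -61.0], [507.0, -72.0], [522.0, 42.0], [436.0, 53.0]], array([471.6,  -9.3]), array([115. ,  86.7]), 82.9) 0.0171
low [357, 262, 23, 15, 225] ([[621.0, -136.0], [672.0, -150.0], [681.0, -115.0], [631.0, -101.0]], array([ 651.1, -125.5]), array([36.7, 52.8]), 74.3) 0.0188
low [318, 266, 30, 18, 273] ([[513.0, -95.0], [567.0, -144.0], [597.0, -112.0], [543.0, -62.0]], array([ 555.1, -103.3]), array([44.4, 73.2]), 47.4) 0.0161
low [384, 266, 41, 26, 512] ([[657.0, -173.0], [695.0, -253.0], [745.0, -229.0], [707.0, -149.0]], array([ 701.1, -201. ]), array([55.3, 89. ]), 25.3) 0.0184
beam 1008 ([[482.0, -53.0], [702.0, -222.0], [813.0, -77.0], [593.0, 92.0]], array([647.8, -65. ]), array([182.9, 277.2]), 52.6) [ 0.546 -0.214  0.076] [0.743 0.078 0.092]
[... 1381 characters left out ...]
rray([110.3,  85.6]), 82.8) 0.0167
beam 943 ([[531.0, -184.0], [729.0, -217.0], [782.0, 99.0], [584.0, 132.0]], array([656.3, -42.5]), array([321. , 200.6]), 80.5) [ 0.546 -0.211  0.076] [0.782 0.099 0.092] [ 0.606 -0.012  0.084]
grip 5878 ([[546.0, -100.0], [546.0, -215.0], [772.0, -215.0], [772.0, -100.0]], array([ 658.8, -157.5]), array([226.3, 114.9]), 0.0) [ 0.546 -0.215  0.1  ] [ 0.772 -0.1    0.726] [ 0.694 -0.164  0.486]
tall 15961 ([[542.0, -200.0], [781.0, -223.0], [808.0, 48.0], [569.0, 71.0]], array([674.9, -76.3]), array([272.2, 240.1]), 84.4) [ 0.546 -0.215  0.1  ] [0.8   0.05  0.726] [ 0.704 -0.081  0.453]
bench z 0.00024867293894437204 0.35357804249206704 -0.25104451109200865
```

View pics/crop.png

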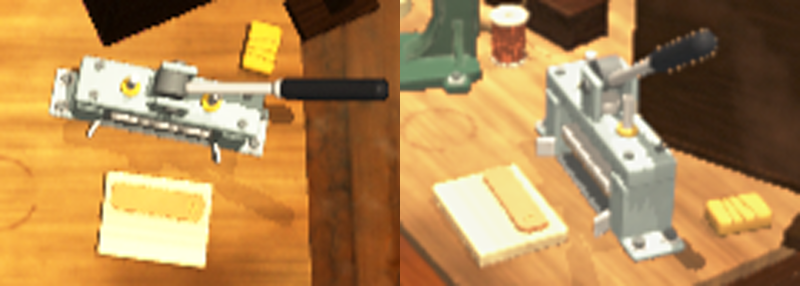

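```bash
python3 - <<'E'
from h import *
P=[]
for n in("scene","top"):
    s=dict(np.load(f"pics/{n}0.npz")); p=cloud(s); X,Y,Z=np.moveaxis(p,-1,0); im=s["img"].astype(int); sat=im.max(-1)-im.min(-1)
    reg=(X>.5)&(X<.64)&(Y>-.26)&(Y<.13)
    m=reg&(abs(Z-.084)<.005)&(X<.635); 
    nl,lab,st,ce=cv2.connectedComponentsWithStats(m.astype(np.uint8)); 
    for i in range(1,nl):
        if st[i,4]>60: print(n,"beam",rect(p[lab==i]),st[i].tolist(),np.median(Z[lab==i]))
    m=reg&(Z>.1)&(Z<.28)&(im.max(-1)<75)
    nl,lab,st,ce=cv2.connectedComponentsWithStats(m.astype(np.uint8)); 
    for i in range(1,nl):
        if st[i,4]>30:
            q=p[lab==i]; c=q.mean(0); d=np.linalg.svd(q-c,full_matrices=False)[2][0]; t=(q-c)@d
            print(n,"grip",st[i].tolist(),c.round(3),d.round(3),np.round(c+d*t.min(),3),np.round(c+d*t.max(),3))
    m=reg&(Z>.002)&(Z<.012)&(sat<50)
    print(n,"feet",[rect(p[m&k]) for k in (Y>0.03,Y<-.06)])
E
```

```text
scene beam ([[542.0, -103.0], [588.0, -112.0], [626.0, 71.0], [579.0, 80.0]], array([583.7, -16.2]), array([186.9,  47.5]), 78.5) [301, 216, 46, 40, 506] 0.08532675650665755
scene grip [338, 206, 23, 14, 172] [ 0.552 -0.149  0.221] [-0.097 -0.783  0.615] [ 0.557 -0.107  0.188] [ 0.548 -0.178  0.244]
scene feet [([[557.0, 92.0], [558.0, 34.0], [588.0, 34.0], [587.0, 92.0]], array([572.4,  63. ]), array([30.3, 58.3]), 1.1), ([[523.0, -121.0], [589.0, -134.0], [599.0, -82.0], [533.0, -69.0]], array([ 560.9, -101.5]), array([53.5, 67.6]), 78.7)]
top beam ([[543.0, -100.0], [589.0, -110.0], [627.0, 70.0], [580.0, 79.0]], array([584.9, -15.3]), array([183.6,  47.4]), 78.3) [286, 149, 67, 28, 682] 0.0843691983674687
top grip [358, 157, 38, 8, 264] [ 0.558 -0.136  0.221] [-0.141 -0.78   0.61 ] [ 0.565 -0.098  0.191] [ 0.552 -0.171  0.248]
top feet [([[569.0, 34.0], [616.0, 24.0], [630.0, 90.0], [583.0, 100.0]], array([599.9,  62. ]), array([68.1, 48. ]), 78.1), ([[523.0, -76.0], [551.0, -144.0], [587.0, -129.0], [559.0, -61.0]], array([ 554.9, -102.3]), array([39.1, 73.4]), 22.8)]
```

```bash
cat >> h.py <<'E'
from scipy.spatial.transform import Rotation as R
H=np.radians(-11.6); PC=np.array([.5845,-.016]); A=np.array([[np.cos(H),-np.sin(H)],[np.sin(H),np.cos(H)]])
def w(px,py,pz): return np.r_[PC+A@np.array([px,py])/1000,pz/1000]
def topress(p): return np.r_[A.T@(np.asarray(p)[:2]-PC)*1000,p[2]*1000]
def rot(head): # tool down, tool y heading (deg, world)
    h=np.radians(head); y=np.array([np.cos(h),np.sin(h),0]); z=np.array([0,0,-1.]); return R.from_matrix(np.c_[np.cross(y,z),y,z])
def plan(o,wps,op,step=.038,ang=6.5):
    """wps: list of (world xyz, heading, nmin)"""
    p=np.array(o["position"]);r=R.from_rotvec(o["tool_rot"]);out=[]
    for t,hd,nm in wps:
        t=np.array(t); q=rot(hd); d=(r.inv()*q).as_rotvec(degrees=True)
        n=int(max(nm,np.ceil(np.linalg.norm(t-p)/step),np.ceil(np.linalg.norm(d)/ang)))
        p0,r0=p,r
        for i in range(1,n+1):
            g=p0+(t-p0)*i/n; rr=r0*R.from_rotvec(d*i/n,degrees=True)
            row=np.round(np.r_[r.inv().apply(g-p)*100,(r.inv()*rr).as_rotvec(degrees=True)],1)
            p=p+r.apply(row[:3]/100); r=r*R.from_rotvec(row[3:],degrees=True); out.append(row.tolist()+[op])
    for i in range(0,len(out),5): print(str(out[i:i+5]).replace(" ","").replace("-0.0,","0,").replace(".0,",","))
    print(len(out),"end",p.round(4),topress(p).round(1))
E
python3 - <<'E'
from h import *
from plant import robot
for n in("scene","top"):
    s=dict(np.load(f"pics/{n}0.npz")); p=cloud(s); X,Y,Z=np.moveaxis(p,-1,0)
    for y in np.arange(-.2,.6,.1): print(round(y,1),[round(float(np.nanmax(np.where((abs(Y-y)<.05)&(abs(X-x)<.05),Z,0))),2) for x in (.4,.5,.6,.7)])
a=-11.6
plan(robot.get_obs(),[([.40,.12,.25],a,1),(w(-114,-95,120),a,1),(w(-114,-95,5),a,1)],4)
E
```

```text
-0.2 [0.0, 0.25, 0.65, 0.65]
-0.1 [0.02, 0.23, 0.48, 0.64]
0.0 [0.02, 0.03, 0.48, 0.58]
0.1 [0.01, 0.01, 0.09, 0.56]
0.2 [0.02, 0.25, 0.25, 0.06]
0.3 [0.05, 0.4, 0.4, 0.06]
0.4 [0.11, 0.07, 0.06, 0.05]
0.5 [0.11, 0.05, 0.06, 0.12]
-0.2 [0.01, 0.25, 0.71, 0.73]
-0.1 [0.02, 0.23, 0.47, 0.67]
0.0 [0.02, 0.03, 0.48, 0.58]
0.1 [0.02, 0.01, 0.09, 0.56]
0.2 [0.02, 0.25, 0.25, 0.06]
0.3 [0.05, 0.4, 0.4, 0.06]
0.4 [0.11, 0.07, 0.06, 0.06]
0.5 [0.11, 0.05, 0.06, 0.12]
[[-2.4,-2.7,-0.3,0,0,5.8,4],[-2.6,-2.4,-0.3,0,0,5.8,4],[-2.9,-2.1,-0.4,0,0,5.9,4],[-3.1,-1.9,-0.3,0,0,5.8,4],[-3.2,-1.5,-0.3,0,0,5.8,4]]
[[-3.4,-1.2,-0.3,0,0,5.8,4],[-3.5,-0.8,-0.3,0,0,5.9,4],[-3.6,-0.4,-0.4,0,0,5.8,4],[-3.6,-0.1,-0.3,0,0,5.8,4],[-3.5,0.2,-0.3,0,0,5.8,4]]
[[-3.6,0.6,-0.3,0,0,5.8,4],[-3.4,1,-0.3,0,0.1,5.9,4],[-3.4,1.3,-0.4,0,0,5.8,4],[-3.1,1.7,-0.3,0,0,5.8,4],[-2.7,1.3,1.9,0,0,0,4]]
[[-2.8,1.4,1.8,0,0,0,4],[-2.7,1.3,1.9,0,0,0,4],[-2.7,1.4,1.8,0,0,0,4],[-2.8,1.3,1.9,0,0,0,4],[-2.7,1.4,1.8,0,0,0,4]]
[[-2.8,1.3,1.9,0,0,0,4],[0,0,2.9,0,0,0,4],[0,0,2.9,0,0,0,4],[0,0,2.8,0,0,0,4],[0,0,2.9,0,0,0,4]]
25 end [ 0.4536 -0.0865  0.005 ] [-114.   -95.4    5. ]
```

Call:
send_rows([
  [-2.4, -2.7, -0.3, 0, 0, 5.8, 4],
  [-2.6, -2.4, -0.3, 0, 0, 5.8, 4],
  [-2.9, -2.1, -0.4, 0, 0, 5.9, 4],
  [-3.1, -1.9, -0.3, 0, 0, 5.8, 4],
  [-3.2, -1.5, -0.3, 0, 0, 5.8, 4],
])

```text
time_s: 0.52
position: [0.2807, 0.4185, 0.2213]
tool_rot: [-1.315, -2.853, 0.001]
contact_force: [1.1, 1.9, 0.8]
opening: 0.0644
grasp_force: 0.0
```

Call:
send_rows([
  [-3.4, -1.2, -0.3, 0, 0, 5.8, 4],
  [-3.5, -0.8, -0.3, 0, 0, 5.9, 4],
  [-3.6, -0.4, -0.4, 0, 0, 5.8, 4],
  [-3.6, -0.1, -0.3, 0, 0, 5.8, 4],
  [-3.5, 0.2, -0.3, 0, 0, 5.8, 4],
])

```text
time_s: 0.93
position: [0.3472, 0.2521, 0.2375]
tool_rot: [-1.99, -2.431, 0.0]
contact_force: [0.3, 0.6, 0.6]
opening: 0.0399
grasp_force: 0.0
```

Call:
send_rows([
  [-3.6, 0.6, -0.3, 0, 0, 5.8, 4],
  [-3.4, 1, -0.3, 0, 0, 5.9, 4],
  [-3.4, 1.3, -0.4, 0, 0, 5.8, 4],
  [-3.1, 1.7, -0.3, 0, 0, 5.8, 4],
  [0, 0, 0, 0, 0, 0, 4],
])

```text
time_s: 1.35
position: [0.4022, 0.1152, 0.2512]
tool_rot: [2.448, 1.968, 0.002]
contact_force: [0.2, -0.0, 0.1]
opening: 0.0405
grasp_force: 0.0
```

```bash
python3 - <<'E'
from h import *
from plant import robot,imaging
o=robot.get_obs(); print(o["time_s"],np.round(o["position"],4),np.round(o["tool_rot"],3),o["opening"],np.round(o["qpos"],2))
a=-11.6
plan(o,[(w(-114,-95,120),a,1),(w(-114,-95,5),a,1)],4)
s=imaging.snapshot("wrist"); M=R.from_rotvec(o["tool_rot"]).as_matrix(); T=np.eye(4);T[:3,:3]=M;T[:3,3]=o["position"]
p=cloud(s,T@s["mount"]); X,Y,Z=np.moveaxis(p,-1,0)
b=(Z>.01)&(Z<.03)&(X>.38)&(X<.54)&(Y>-.1)&(Y<.08); print(b.sum(), rect(p[b]) if b.sum()>5 else 0)
cv2.imwrite("pics/w1.png",s["img"][:,:,::-1])
E
```

```text
1.35 [0.4022 0.1152 0.2512] [2.448e+00 1.968e+00 2.000e-03] 0.04047282111522292 [-0.83 -0.03  0.47  2.05  0.01  1.12 -0.58]
[[-2.7,1.3,1.9,0,0,-0.1,4],[-2.6,1.4,1.8,0,0,-0.1,4],[-2.7,1.3,1.9,0,0,-0.1,4],[-2.6,1.3,1.9,0,0,-0.1,4],[-2.7,1.3,1.9,0,0,-0.2,4]]
[[-2.7,1.3,1.8,0.1,0,-0.1,4],[-2.6,1.3,1.9,0,0,-0.1,4],[0,0,2.9,0,0,0,4],[0,0,2.9,0,0,0,4],[0,0,2.8,0,0,0,4]]
[[0,0,2.9,0,0,0,4]]
11 end [ 0.4534 -0.0858  0.0052] [-114.4  -94.7    5.2]
2212 ([[425.0, -54.0], [509.0, -65.0], [523.0, 41.0], [439.0, 52.0]], array([473.9,  -6.6]), array([107.5,  85. ]), 82.6)
```

View pics/w1.png

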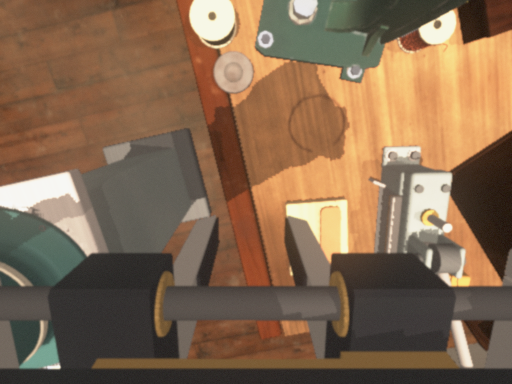

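The wrist view shows the board at (320,235), the press at (415,210) to its right, and the fingers in the lower middle. The board estimate agrees with the earlier one. I go on to the board's right side.

Call:
send_rows([
  [-2.7, 1.3, 1.9, 0, 0, -0.1, 4],
  [-2.6, 1.4, 1.8, 0, 0, -0.1, 4],
  [-2.7, 1.3, 1.9, 0, 0, -0.1, 4],
  [-2.6, 1.3, 1.9, 0, 0, -0.1, 4],
  [-2.7, 1.3, 1.9, 0, 0, -0.2, 4],
])

```text
time_s: 1.82
position: [0.4387, -0.0232, 0.1556]
tool_rot: [2.421, 2.001, 0.0]
contact_force: [1.8, 1.3, 0.2]
opening: 0.0398
grasp_force: 0.0
```

Call:
send_rows([
  [-2.7, 1.3, 1.8, 0, 0, -0.1, 4],
  [-2.6, 1.3, 1.9, 0, 0, -0.1, 4],
  [0, 0, 2, 0, 0, 0, 4],
  [0, 0, 2, 0, 0, 0, 4],
  [0, 0, 0, 0, 0, 0, 4],
])

```text
time_s: 2.23
position: [0.4523, -0.0793, 0.0764]
tool_rot: [-2.417, -2.002, 0.007]
contact_force: [-1.1, 0.5, -0.6]
opening: 0.04
grasp_force: 0.0
```

```bash
cat >> h.py <<'E'
def wrist(o,s):
    T=np.eye(4);T[:3,:3]=R.from_rotvec(o["tool_rot"]).as_matrix();T[:3,3]=o["position"]; return cloud(s,T@s["mount"])
def board(p,box=(.38,.62,-.12,.12),press=False):
    X,Y,Z=np.moveaxis(p,-1,0); b=(Z>.009)&(Z<.028)&(X>box[0])&(X<box[1])&(Y>box[2])&(Y<box[3])
    nl,lab,st,ce=cv2.connectedComponentsWithStats(b.astype(np.uint8)); i=1+np.argmax(st[1:,4]); q=p[lab==i]
    r=rect(q); print("board",st[i,4],r,"centre press",topress(np.r_[r[1]/1000,0]).round(1),"corners press",[topress([c[0]/1000,c[1]/1000,0])[:2].round(0).tolist() for c in r[0]]); return lab==i
E
python3 - <<'E'
from h import *
from plant import robot,imaging
o=robot.get_obs(); print(o["time_s"],np.round(o["position"],4),topress(o["position"]).round(1),o["opening"])
for n in("scene","top"):
    s=imaging.snapshot(n); board(cloud(s))
o=robot.get_obs();s=imaging.snapshot("wrist");p=wrist(o,s);board(p)
X,Y,Z=np.moveaxis(p,-1,0); m=(abs(Z-.084)<.006)&(X>.5)&(X<.64)&(Y>-.26)&(Y<.1); print(m.sum(),rect(p[m]))
plan(o,[(w(-114,-95,5),-11.6,1)],4,.02)
E
```

```text
2.2333 [ 0.4523 -0.0793  0.0764] [-116.8  -88.6   76.4] 0.03996449487941558
board 853 ([[422.0, -60.0], [507.0, -71.0], [522.0, 42.0], [436.0, 53.0]], array([471.9,  -9. ]), array([113.9,  86.1]), 82.8) centre press [-111.7  -15.8    0. ] corners press [[-150.0, -76.0], [-65.0, -69.0], [-73.0, 44.0], [-159.0, 38.0]]
board 1084 ([[423.0, -56.0], [508.0, -68.0], [523.0, 41.0], [438.0, 52.0]], array([472.7,  -7.9]), array([109.7,  85.7]), 82.3) centre press [-111.1  -14.5    0. ] corners press [[-150.0, -72.0], [-64.0, -66.0], [-72.0, 43.0], [-157.0, 37.0]]
board 16782 ([[424.0, -58.0], [509.0, -69.0], [523.0, 41.0], [438.0, 52.0]], array([473.5,  -8.4]), array([110.5,  85.2]), 82.6) centre press [-110.3  -14.9    0. ] corners press [[-149.0, -73.0], [-63.0, -67.0], [-72.0, 43.0], [-157.0, 37.0]]
12789 ([[545.0, -101.0], [592.0, -110.0], [617.0, 18.0], [570.0, 27.0]], array([580.8, -41.7]), array([130.3,  47.7]), 78.8)
[[-0.2,0,1.9,0,0,0.2,4],[-0.1,0.1,1.8,0,0,0.2,4],[-0.2,0,1.9,-0.1,0,0.3,4],[-0.2,0,1.8,0,0,0.2,4]]
4 end [ 0.4534 -0.0864  0.0054] [-114.3  -95.3    5.4]
```

Call:
send_rows([
  [-0.2, 0, 1.9, 0, 0, 0.2, 4],
  [-0.1, 0.1, 1.8, 0, 0, 0.2, 4],
  [-0.2, 0, 1.9, 0, 0, 0.3, 4],
  [-0.2, 0, 1.8, 0, 0, 0.2, 4],
  [0, 0, 0, 0, 0, 0, 4],
])

```text
time_s: 2.8
position: [0.4533, -0.0864, 0.0045]
tool_rot: [-2.435, -1.984, 0.002]
contact_force: [-0.8, 0.4, -0.2]
opening: 0.0396
grasp_force: 0.0
```

Call:
send_rows([
  [0.6, 0, 0, 0, 0, 0, 4],
  [0.5, 0, 0, 0, 0, 0, 4],
  [0.4, 0, 0, 0, 0, 0, 4],
  [0.3, 0, 0, 0, 0, 0, 4],
  [0.3, 0, 0, 0, 0, 0, 4],
])

```text
time_s: 3.22
position: [0.4586, -0.0657, 0.0062]
tool_rot: [2.435, 1.984, 0.001]
contact_force: [0.1, -2.0, 0.7]
opening: 0.0402
grasp_force: 0.8
```

Call:
send_rows([
  [0.2, 0, 0, 0, 0, 0, 4],
  [0.2, 0, 0, 0, 0, 0, 4],
  [0.1, 0, 0, 0, 0, 0, 4],
  [0, 0, 0, 0, 0, 0, 4],
  [0, 0, 0, 0, 0, 0, 4],
])

```text
time_s: 3.63
position: [0.4591, -0.0614, 0.0055]
tool_rot: [-2.436, -1.983, 0.0]
contact_force: [0.4, 0.2, -0.3]
opening: 0.04
grasp_force: 0.0
```

```bash
cat > look.py <<'E'
from h import *
from plant import robot,imaging
def look():
    for n in("scene","top"): board(cloud(imaging.snapshot(n)))
    o=robot.get_obs();s=imaging.snapshot("wrist");p=wrist(o,s);board(p)
    print(o["time_s"],np.round(o["position"],4),topress(o["position"]).round(1),o["opening"],np.round(o["contact_force"],1),"heading",np.round(np.degrees(np.arctan2(*R.from_rotvec(o["tool_rot"]).as_matrix()[1::-1,1])),1))
    return o,s,p
E
python3 -c "
from look import *
o,s,p=look();cv2.imwrite('pics/w2.png',s['img'][:,:,::-1])"
```

```text
board 604 ([[419.0, -66.0], [502.0, -84.0], [527.0, 33.0], [444.0, 51.0]], array([473. , -16.3]), array([119.8,  85.2]), 77.8) centre press [-109.2  -22.7    0. ] corners press [[-152.0, -82.0], [-67.0, -83.0], [-66.0, 36.0], [-151.0, 37.0]]
board 970 ([[425.0, -39.0], [509.0, -57.0], [531.0, 46.0], [447.0, 64.0]], array([477.8,   3.5]), array([105.4,  85.5]), 77.9) centre press [-108.4   -2.4    0. ] corners press [[-152.0, -55.0], [-66.0, -55.0], [-65.0, 50.0], [-151.0, 51.0]]
board 34093 ([[421.0, -62.0], [505.0, -79.0], [531.0, 46.0], [448.0, 63.0]], array([476.3,  -8. ]), array([128.1,  85.5]), 78.2) centre press [-107.6  -13.9    0. ] corners press [[-151.0, -78.0], [-65.0, -78.0], [-65.0, 50.0], [-150.0, 50.0]]
3.7333 [ 0.459  -0.0615  0.0054] [-113.8  -69.8    5.4] 0.03986384413740211 [-0.6 -0.3  0.3] heading -11.7
```

Call:
send_rows([
  [0.2, 0, 0, 0, 0, 0, 4],
  [0.2, 0, 0, 0, 0, 0, 4],
  [0, 0, 0, 0, 0, 0, 4],
  [0, 0, 0, 0, 0, 0, 4],
])

```text
time_s: 4.12
position: [0.4599, -0.0573, 0.0055]
tool_rot: [-2.436, -1.984, 0.0]
contact_force: [-0.2, -0.3, 0.3]
opening: 0.0399
grasp_force: 0.0
```

Call:
send_rows([
  [-0.8, 0, 0, 0, 0, 0, 4],
  [-1, 0, 0, 0, 0, 0, 4],
  [0, 0, -2, 0, 0, 0, 4],
  [0, 0, -3.5, 0, 0, 0, 4],
  [0, 0, 0, 0, 0, 0, 4],
])

```text
time_s: 4.53
position: [0.4579, -0.0771, 0.0645]
tool_rot: [2.436, 1.979, 0.005]
contact_force: [1.2, -0.2, 1.6]
opening: 0.0397
grasp_force: 0.0
```

```bash
python3 - <<'E'
from look import *
o,s,p=look(); print(np.round(s["mount"],3).tolist(),np.round(o["qpos"],2))
X,Y,Z=np.moveaxis(p,-1,0)
P=(p-np.r_[PC,0])@np.block([[A,np.zeros((2,1))],[np.zeros((1,2)),np.eye(1)]])*1000
for nm,m in (("beamtop",(abs(P[...,2]-84)<5)&(abs(P[...,0])<45)&(P[...,1]<110)&(P[...,1]>-110)),("leadin",(P[...,2]>8)&(P[...,2]<26)&(P[...,0]>-55)&(P[...,0]<-28)&(abs(P[...,1])<100))):
    q=P[m]; print(nm,m.sum(),np.percentile(q,[1,50,99],axis=0).round(1).tolist(), cv2.minAreaRect(q[:,:2].astype(np.float32)))
for side in(1,-1):
    q=P[m&(P[...,1]*side>0)]; print(side,len(q),np.percentile(q,[2,50,98],axis=0).round(1).tolist() if len(q) else 0)
cv2.imwrite('pics/w3.png',s['img'][:,:,::-1])
print("A");plan(o,[(w(-185,-3,60),78.4,14),(w(-185,-3,6),78.4,3)],7)
E
```

```text
board 776 ([[423.0, -44.0], [507.0, -62.0], [531.0, 51.0], [447.0, 69.0]], array([477.2,   3.4]), array([115.2,  85.9]), 78.0) centre press [-109.    -2.6    0. ] corners press [[-153.0, -60.0], [-67.0, -61.0], [-66.0, 55.0], [-152.0, 56.0]]
board 1076 ([[425.0, -40.0], [509.0, -57.0], [531.0, 50.0], [447.0, 67.0]], array([478.4,   5.1]), array([109.7,  85.8]), 78.4) centre press [-108.2   -0.7    0. ] corners press [[-151.0, -56.0], [-66.0, -55.0], [-66.0, 54.0], [-151.0, 54.0]]
board 20224 ([[426.0, -40.0], [510.0, -57.0], [532.0, 50.0], [448.0, 67.0]], array([479. ,   4.9]), array([109.7,  85.4]), 78.4) centre press [-107.5   -0.7    0. ] corners press [[-150.0, -55.0], [-65.0, -55.0], [-65.0, 54.0], [-150.0, 54.0]]
4.6333 [ 0.4567 -0.0759  0.0614] [-113.1  -84.3   61.4] 0.04030473848583944 [0.3 0.2 0.4] heading -11.7
[[-0.0, 0.97, 0.242, 0.07], [1.0, 0.001, -0.001, 0.001], [-0.001, 0.242, -0.97, -0.18], [0.0, 0.0, 0.0, 1.0]] [-0.41  0.4   0.6   2.14 -0.35  0.7   0.22]
beamtop 13603 [[-21.9, -88.6, 79.5], [-8.7, -43.0, 84.8], [22.2, 33.3, 88.7]] ((1.3572559356689453, -27.242942810058594), (47.31306076049805, 126.66011810302734), 0.686586856842041)
leadin 191 [[-39.3, -68.6, 8.2], [-34.2, -64.4, 19.0], [-28.2, -60.8, 22.1]] ((-33.204124450683594, -64.91651916503906), (12.723809242248535, 4.625027179718018), 26.412399291992188)
1 0 0
-1 191 [[-39.3, -68.4, 8.4], [-34.2, -64.4, 19.0], [-28.2, -61.0, 21.9]]
A
[[0.6,-0.5,0,0,0,-6.4,7],[0.6,-0.5,0,0,0,-6.5,7],[0.7,-0.3,0,0,0,-6.4,7],[0.7,-0.3,0,0,0,-6.5,7],[0.8,-0.2,0,0,0,-6.4,7]]
[[0.7,-0.2,0.1,0,0,-6.4,7],[0.8,0,0,0,0.1,-6.5,7],[0.8,0,0,0.1,0,-6.4,7],[0.7,0.2,0,0,0,-6.4,7],[0.8,0.2,0,0,0,-6.5,7]]
[[0.7,0.3,0,0,0,-6.4,7],[0.7,0.4,0,0,0,-6.5,7],[0.6,0.4,0,0,0,-6.4,7],[0.6,0.5,0,0,0,-6.4,7],[0,0,1.8,0,0,0,7]]
[[0,0,1.8,0,0,0,7],[0,0,1.8,0,0,0,7]]
17 end [0.4024 0.018  0.0064] [-185.2   -3.4    6.4]
```

View pics/w3.png

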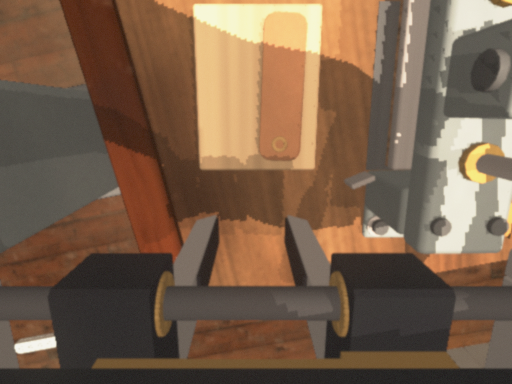

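The wrist view shows the board square at (258,85), with the blank still in place, and the right lead-in at (360,180). The board is within 1 mm of the press axis, so I go round to its front.

Call:
send_rows([
  [0.6, -0.5, 0, 0, 0, -6.4, 7],
  [0.6, -0.5, 0, 0, 0, -6.5, 7],
  [0.7, -0.3, 0, 0, 0, -6.4, 7],
  [0.7, -0.3, 0, 0, 0, -6.5, 7],
  [0.8, -0.2, 0, 0, 0, -6.4, 7],
])

```text
time_s: 5.1
position: [0.4363, -0.0413, 0.0596]
tool_rot: [-1.783, -2.585, 0.002]
contact_force: [0.0, -0.8, -0.2]
opening: 0.0686
grasp_force: 0.0
```

Call:
send_rows([
  [0.7, -0.2, 0.1, 0, 0, -6.4, 7],
  [0.8, 0, 0, 0, 0, -6.5, 7],
  [0.8, 0, 0, 0, 0, -6.4, 7],
  [0.7, 0.2, 0, 0, 0, -6.4, 7],
  [0.8, 0.2, 0, 0, 0, -6.5, 7],
])

```text
time_s: 5.52
position: [0.4168, -0.0079, 0.0586]
tool_rot: [-0.997, -2.978, 0.001]
contact_force: [0.8, -1.0, 0.2]
opening: 0.07
grasp_force: 0.0
```

Call:
send_rows([
  [0.7, 0.3, 0, 0, 0, -6.4, 7],
  [0.7, 0.4, 0, 0, 0, -6.5, 7],
  [0.6, 0.4, 0, 0, 0, -6.4, 7],
  [0.6, 0.5, 0, 0, 0, -6.4, 7],
  [0, 0, 0, 0, 0, 0, 7],
])

```text
time_s: 5.93
position: [0.4006, 0.019, 0.0587]
tool_rot: [-0.307, -3.125, 0.0]
contact_force: [-0.0, -0.4, 0.1]
opening: 0.0701
grasp_force: 0.0
```

```bash
python3 - <<'E'
from look import *
o,s,p=look(); print(np.round(o["qpos"],2))
plan(o,[(w(-185,-2,5),78.6,3),(w(-120,-2,5),78.6,10),(w(-80,-2,5),78.6,8)],7)
E
```

```text
board 912 ([[422.0, -43.0], [506.0, -62.0], [531.0, 49.0], [447.0, 68.0]], array([476.6,   3.4]), array([113.8,  85.8]), 77.3) centre press [-109.6   -2.7    0. ] corners press [[-154.0, -59.0], [-68.0, -61.0], [-65.0, 53.0], [-152.0, 55.0]]
board 142 ([[465.0, 53.0], [522.0, 8.0], [544.0, 36.0], [488.0, 81.0]], array([504.9,  44.4]), array([36. , 72.1]), 51.9) centre press [-90.1  43.2   0. ] corners press [[-131.0, 44.0], [-66.0, 11.0], [-50.0, 43.0], [-114.0, 76.0]]
board 5011 ([[425.0, -40.0], [456.0, -46.0], [478.0, 61.0], [447.0, 67.0]], array([451.6,  10.3]), array([109.3,  31.1]), 78.3) centre press [-135.5   -1.     0. ] corners press [[-151.0, -56.0], [-120.0, -55.0], [-120.0, 54.0], [-151.0, 54.0]]
6.0333 [0.4015 0.0181 0.059 ] [-186.1   -3.3   59. ] 0.07015561879214391 [-0.4 -0.2  0.7] heading 78.2
[-0.33  0.26  0.23  2.27 -0.1   0.62  1.34]
[[0,0,1.8,0,0,-0.1,7],[-0.1,0.1,1.8,0,0,-0.2,7],[0,0,1.8,0,-0.1,-0.1,7],[-0.7,0,0,0,0,0,7],[-0.6,0,0,0,0,0,7]]
[[-0.7,0,0,0,0,0,7],[-0.6,0,0,0,0,0,7],[-0.7,0,0,0,0,0,7],[-0.6,0,0,0,0,0,7],[-0.7,0,0,0,0,0,7]]
[[-0.6,0,0,0,0,0,7],[-0.7,0,0,0,0,0,7],[-0.6,0,0,0,0,0,7],[-0.5,0,0,0,0,0,7],[-0.5,0,0,0,0,0,7]]
[[-0.5,0,0,0,0,0,7],[-0.5,0,0,0,0,0,7],[-0.5,0,0,0,0,0,7],[-0.5,0,0,0,0,0,7],[-0.5,0,0,0,0,0,7]]
[[-0.5,0,0,0,0,0,7]]
21 end [ 0.5056 -0.0019  0.005 ] [-80.2  -2.1   5. ]
```

Call:
send_rows([
  [0, 0, 1.8, 0, 0, -0.1, 7],
  [-0.1, 0.1, 1.8, 0, 0, -0.2, 7],
  [0, 0, 1.8, 0, 0, -0.1, 7],
  [-0.7, 0, 0, 0, 0, 0, 7],
  [-0.6, 0, 0, 0, 0, 0, 7],
])

```text
time_s: 6.5
position: [0.4159, 0.0162, 0.0052]
tool_rot: [-0.31, -3.124, 0.001]
contact_force: [0.4, -0.3, 0.4]
opening: 0.0701
grasp_force: 0.0
```

Call:
send_rows([
  [-0.5, 0, 0, 0, 0, 0, 7],
  [-0.3, 0, 0, 0, 0, 0, 7],
  [-0.3, 0, 0, 0, 0, 0, 7],
  [-0.3, 0, 0, 0, 0, 0, 7],
  [-0.4, 0, 0, 0, 0, 0, 7],
])

```text
time_s: 6.92
position: [0.4335, 0.0134, 0.0058]
tool_rot: [-0.307, -3.127, -0.0]
contact_force: [-2.1, 0.6, 1.6]
opening: 0.0703
grasp_force: 1.1
```

Call:
send_rows([
  [-0.4, 0, 0, 0, 0, 0, 7],
  [-0.4, 0, 0, 0, 0, 0, 7],
  [-0.4, 0, 0, 0, 0, 0, 7],
  [-0.3, 0, 0, 0, 0, 0, 7],
  [0, 0, 0, 0, 0, 0, 7],
])

```text
time_s: 7.33
position: [0.449, 0.0103, 0.0055]
tool_rot: [0.307, 3.126, -0.0]
contact_force: [-0.2, -0.0, -0.1]
opening: 0.0699
grasp_force: 0.0
```

```bash
python3 - <<'E'
from look import *
o,s,p=look(); print(o["grasp_force"])
c=imaging.snapshot("scene")["img"][195:295,250:390]; t=imaging.snapshot("top")["img"][130:230,260:400]
cv2.imwrite('pics/c4.png',np.hstack([cv2.resize(k,None,fx=2.8,fy=2.8,interpolation=2) for k in (c,t)])[:,:,::-1])
E
```

```text
board 690 ([[428.0, -45.0], [530.0, -65.0], [552.0, 44.0], [451.0, 64.0]], array([490.4,  -0.6]), array([111.3, 103.8]), 78.6) centre press [-95.3  -3.8   0. ] corners press [[-147.0, -60.0], [-44.0, -59.0], [-44.0, 52.0], [-147.0, 52.0]]
board 64 ([[558.0, 58.0], [580.0, 42.0], [613.0, 89.0], [591.0, 104.0]], array([585.5,  73.2]), array([57.2, 26.8]), 54.4) centre press [-17.   87.6   0. ] corners press [[-41.0, 67.0], [-16.0, 56.0], [7.0, 109.0], [-18.0, 119.0]]
board 6642 ([[491.0, -53.0], [523.0, -60.0], [545.0, 48.0], [513.0, 55.0]], array([517.8,  -2.4]), array([110. ,  32.4]), 78.5) centre press [-68.1  -0.1   0. ] corners press [[-84.0, -55.0], [-51.0, -55.0], [-52.0, 55.0], [-84.0, 55.0]]
7.4333 [0.4484 0.0104 0.0055] [-138.7   -1.5    5.5] 0.06977437461615256 [-0.4 -0.7 -0.7] heading 78.8
0.0
```

View pics/c4.png

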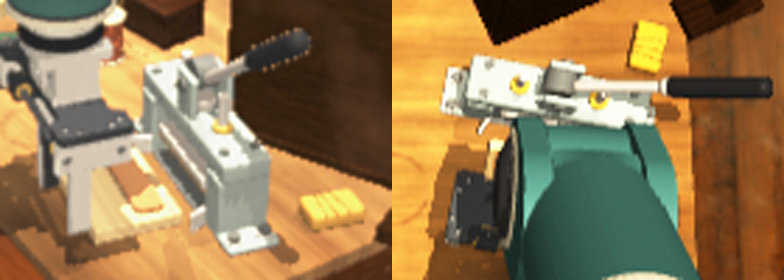

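Both views show the board entering the mouth squarely with the fingers behind it. The lever is still raised and the blanks are in place. I keep pushing.

Call:
send_rows([
  [-0.2, 0, 0, 0, 0, 0, 7],
  [-0.3, 0, 0, 0, 0, 0, 7],
  [-0.3, 0, 0, 0, 0, 0, 7],
  [-0.4, 0, 0, 0, 0, 0, 7],
  [-0.4, 0, 0, 0, 0, 0, 7],
])

```text
time_s: 8.0
position: [0.4642, 0.0073, 0.0055]
tool_rot: [-0.307, -3.126, 0.0]
contact_force: [-0.9, -0.1, 0.1]
opening: 0.07
grasp_force: 0.7
```

Call:
send_rows([
  [-0.4, 0, 0, 0, 0, 0, 7],
  [-0.4, 0, 0, 0, 0, 0, 7],
  [-0.4, 0, 0, 0, 0, 0, 7],
  [-0.4, 0, 0, 0, 0, 0, 7],
  [-0.3, 0, 0, 0, 0, 0, 7],
])

```text
time_s: 8.42
position: [0.4831, 0.0035, 0.0055]
tool_rot: [0.307, 3.126, -0.0]
contact_force: [-1.5, 1.4, 0.1]
opening: 0.0698
grasp_force: 0.7
```

Call:
send_rows([
  [-0.4, 0, 0, 0, 0, 0, 7],
  [-0.4, 0, 0, 0, 0, 0, 7],
  [-0.4, 0, 0, 0, 0, 0, 7],
  [-0.4, 0, 0, 0, 0, 0, 7],
  [-0.3, 0, 0, 0, 0, 0, 7],
])

```text
time_s: 8.83
position: [0.5017, -0.0002, 0.0055]
tool_rot: [0.307, 3.126, -0.0]
contact_force: [-2.6, -0.2, 0.2]
opening: 0.0701
grasp_force: 0.8
```

```bash
python3 -c "
from look import *
o,s,p=look(); print(np.round(o['qpos'],2))"
```

```text
board 639 ([[475.0, 11.0], [497.0, -132.0], [594.0, -117.0], [571.0, 26.0]], array([534.2, -52.9]), array([ 97.5, 144.9]), 9.0) centre press [-41.9 -46.3   0. ] corners press [[-113.0, 4.0], [-62.0, -131.0], [30.0, -97.0], [-22.0, 38.0]]
board 63 ([[577.0, 94.0], [578.0, 70.0], [621.0, 72.0], [619.0, 97.0]], array([598.6,  83.4]), array([42.9, 24.5]), 3.4) centre press [ -6.2 100.2   0. ] corners press [[-29.0, 106.0], [-24.0, 83.0], [18.0, 94.0], [11.0, 118.0]]
board 6090 ([[484.0, -44.0], [526.0, -53.0], [545.0, 39.0], [502.0, 48.0]], array([514.1,  -2.5]), array([93.8, 43.3]), 78.6) centre press [-71.7  -0.9   0. ] corners press [[-93.0, -48.0], [-50.0, -48.0], [-50.0, 46.0], [-94.0, 46.0]]
8.9333 [ 5.017e-01 -2.000e-04  5.500e-03] [-84.3  -1.1   5.5] 0.06999038896951462 [ 0.2 -0.  -0.3] heading 78.8
[-0.22  0.51  0.19  2.06 -0.17  0.59  1.46]
```

Call:
send_rows([
  [-0.3, 0, 0, 0, 0, 0, 7],
  [-0.3, 0, 0, 0, 0, 0, 7],
  [-0.2, 0, 0, 0, 0, 0, 7],
  [-0.2, 0, 0, 0, 0, 0, 7],
  [-0.1, 0, 0, 0, 0, 0, 7],
])

```text
time_s: 9.4
position: [0.5122, -0.0022, 0.0055]
tool_rot: [0.306, 3.127, -0.0]
contact_force: [-1.1, 1.1, 1.6]
opening: 0.0698
grasp_force: 1.1
```

Call:
send_rows([
  [-0.1, 0, 0, 0, 0, 0, 7],
  [-0.1, 0, 0, 0, 0, 0, 7],
  [-0.1, 0, 0, 0, 0, 0, 7],
])

```text
time_s: 9.65
position: [0.5149, -0.0028, 0.0055]
tool_rot: [-0.306, -3.127, 0.0]
contact_force: [-1.3, -0.4, 0.4]
opening: 0.0701
grasp_force: 0.5
```

Call:
send_rows([
  [-0.1, 0, 0, 0, 0, 0, 7],
  [-0.1, 0, 0, 0, 0, 0, 7],
  [-0.1, 0, 0, 0, 0, 0, 7],
])

```text
time_s: 9.9
position: [0.5171, -0.0032, 0.0053]
tool_rot: [-0.306, -3.125, 0.0]
contact_force: [-10.6, 2.0, 9.0]
opening: 0.07
grasp_force: 5.5
```

```bash
python3 -c "
from look import *
o=robot.get_obs();print(topress(o['position']),o['contact_force'])"
```

```text
[-68.61752341  -1.0528569    5.34500569] [-10.57645541   1.97929635   9.04952068]
```

Call:
send_rows([
  [-0.1, 0, 0, 0, 0, 0, 7],
  [0, 0, 0, 0, 0, 0, 7],
  [0, 0, 0, 0, 0, 0, 7],
])

```text
time_s: 10.15
position: [0.5171, -0.0032, 0.0052]
tool_rot: [-0.306, -3.123, -0.0]
contact_force: [-11.3, 2.2, 8.4]
opening: 0.0702
grasp_force: 5.9
```

```bash
python3 - <<'E'
from look import *
o,s,p=look(); P=(p-np.r_[PC,0])*1000; P=np.dstack([P[...,:2]@A,P[...,2]])
for y in range(-50,51,10):
    m=(abs(P[...,1]-y)<4)&(P[...,2]>10)&(P[...,2]<20)&(P[...,0]>-85)&(P[...,0]<-30); print(y,m.sum(),np.percentile(P[m][:,0],[1,50]).round(1) if m.sum()>5 else 0)
cv2.imwrite('pics/w5.png',s['img'][:,:,::-1])
E
```

```text
board 493 ([[492.0, 13.0], [507.0, -127.0], [594.0, -118.0], [578.0, 22.0]], array([542.8, -52.5]), array([ 87.2, 140.8]), 6.5) centre press [-33.5 -44.1   0. ] corners press [[-96.0, 10.0], [-54.0, -124.0], [30.0, -98.0], [-14.0, 36.0]]
board 47 ([[582.0, 96.0], [582.0, 75.0], [620.0, 75.0], [620.0, 96.0]], array([601.2,  85.6]), array([37.4, 20.8]), 0.1) centre press [ -4.1 102.9   0. ] corners press [[-25.0, 109.0], [-21.0, 89.0], [16.0, 96.0], [12.0, 117.0]]
board 6184 ([[499.0, -47.0], [541.0, -56.0], [560.0, 36.0], [517.0, 45.0]], array([529.3,  -5.5]), array([93.7, 42.9]), 78.7) centre press [-56.2  -0.8   0. ] corners press [[-78.0, -48.0], [-35.0, -48.0], [-34.0, 46.0], [-78.0, 46.0]]
10.25 [ 0.5171 -0.0032  0.0052] [-68.6  -1.    5.2] 0.07012477659756215 [-10.9   3.1   8.9] heading 78.8
-50 11 [-76.9 -76.7]
-40 398 [-77.1 -45.9]
-30 516 [-58.3 -47.7]
-20 523 [-58.5 -47.9]
-10 508 [-58.4 -48.3]
0 521 [-58.6 -48.2]
10 531 [-58.6 -48.4]
20 526 [-58.7 -48.8]
30 541 [-72.1 -49.3]
40 306 [-77.6 -44.3]
50 0 0
```

View pics/w5.png

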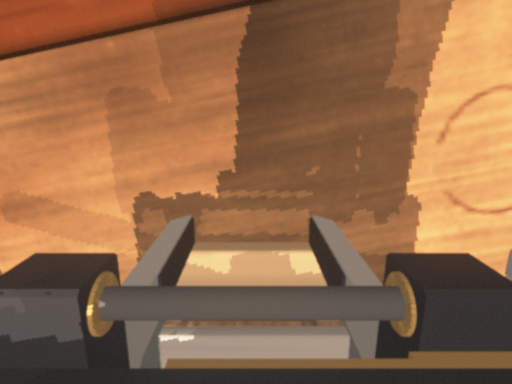

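Call:
send_rows([
  [-0.1, 0, 0, 0, 0, 0, 7],
  [-0.1, 0, 0, 0, 0, 0, 7],
  [0, 0, 0, 0, 0, 0, 7],
])

```text
time_s: 10.55
position: [0.5171, -0.0033, 0.0049]
tool_rot: [-0.305, -3.119, -0.0]
contact_force: [-21.8, 4.0, 18.3]
opening: 0.0701
grasp_force: 11.5
```

Call:
send_rows([
  [0.2, 0, 0, 0, 0, 0, 7],
  [0.3, 0, 0, 0, 0, 0, 7],
  [0.5, 0, 0, 0, 0, 0, 7],
  [1, 0, 0, 0, 0, 0, 7],
  [1, 0, 0, 0, 0, 0, 7],
])

```text
time_s: 10.97
position: [0.4906, 0.002, 0.0054]
tool_rot: [0.307, 3.126, -0.0]
contact_force: [0.5, 0.5, -0.9]
opening: 0.0697
grasp_force: 0.0
```

Call:
send_rows([
  [2, 0, 0, 0, 0, 0, 7],
  [2, 0, 0, 0, 0, 0, 7],
  [0, 0, -3, 0, 0, 0, 0],
  [0, 0, -3.5, 0, 0, 0, 0],
  [0, 0, -3.5, 0, 0, 0, 0],
])

```text
time_s: 11.38
position: [0.4504, 0.0097, 0.1064]
tool_rot: [-0.306, -3.125, 0.001]
contact_force: [0.4, 0.3, 0.2]
opening: 0.0537
grasp_force: 0.0
```

```bash
python3 - <<'E'
from look import *
o,s,p=look(); P=(p-np.r_[PC,0])*1000; P=np.dstack([P[...,:2]@A,P[...,2]])
for y in range(-50,51,10):
    m=(abs(P[...,1]-y)<4)&(P[...,2]>10)&(P[...,2]<20)&(P[...,0]>-85)&(P[...,0]<-30); print(y,m.sum(),np.percentile(P[m][:,0],[1,50]).round(1) if m.sum()>5 else 0)
s=imaging.snapshot("scene"); t=imaging.snapshot("top"); c=s["img"][195:295,250:390];d=t["img"][130:230,260:400]
cv2.imwrite('pics/c6.png',np.hstack([cv2.resize(k,None,fx=2.8,fy=2.8,interpolation=2) for k in (c,d)])[:,:,::-1])
for q in (s,t):
    Q=(cloud(q)-np.r_[PC,0])*1000; Q=np.dstack([Q[...,:2]@A,Q[...,2]]); m=(abs(Q[...,0])<25)&(Q[...,1]<-70)&(Q[...,1]>-230)&(Q[...,2]>140)&(q["img"].max(-1)<80)
    g=Q[m]; 
    if len(g)>10: print("grip",len(g),g.mean(0).round(1),g[g[:,1].argmin()].round(1),"pts x",np.percentile(g[:,0],[5,50,95]).round(1))
print(np.round(o["qpos"],2))
plan(o,[(w(-110,-60,270),78.4,1),(w(0,-128,275),78.4,1),(w(0,-128,250),78.4,2)],0)
E
```

```text
board 751 ([[514.0, 96.0], [517.0, -121.0], [593.0, -119.0], [589.0, 98.0]], array([553.2, -11.5]), array([ 75.2, 217.1]), 1.0) centre press [-31.6  -1.9   0. ] corners press [[-92.0, 96.0], [-45.0, -116.0], [29.0, -99.0], [-19.0, 113.0]]
board 93 ([[533.0, 29.0], [582.0, 20.0], [586.0, 41.0], [537.0, 49.0]], array([559.5,  34.9]), array([20.9, 49.4]), 80.1) centre press [-34.7  44.8   0. ] corners press [[-59.0, 34.0], [-10.0, 35.0], [-10.0, 56.0], [-60.0, 54.0]]
board 2201 ([[517.0, -50.0], [540.0, -55.0], [559.0, 38.0], [536.0, 43.0]], array([538.2,  -6.2]), array([95.1, 23.4]), 78.5) centre press [-47.3   0.3   0. ] corners press [[-59.0, -47.0], [-36.0, -47.0], [-36.0, 48.0], [-59.0, 48.0]]
11.4833 [0.4538 0.0101 0.1098] [-133.3   -0.7  109.8] 0.0456648359071908 [ 0.4 -0.2 -1.6] heading 78.8
-50 8 [-40.5 -37.7]
-40 179 [-58.3 -47.7]
-30 189 [-58.2 -48.7]
-20 190 [-58.5 -48.7]
-10 210 [-58.6 -48.4]
0 191 [-58.7 -48.9]
10 189 [-58.9 -48.9]
20 197 [-58.7 -49.2]
30 190 [-58.9 -48.7]
40 180 [-58.8 -48.1]
50 9 [-42.  -39.1]
grip 176 [  -5.2 -136.8  220.9] [   3.3 -167.1  240.5] pts x [-9.1 -6.6  3.6]
grip 226 [  -1.  -128.1  225.9] [  -4.1 -162.2  243.4] pts x [-7.9 -1.   5.8]
[-0.31  0.24  0.25  2.13 -0.09  0.77  1.37]
[[-0.5,-1.2,-3.2,0,0.1,0.1,0],[-0.5,-1.2,-3.2,0.1,0,0.1,0],[-0.4,-1.1,-3.2,0,0.1,0,0],[-0.5,-1.2,-3.2,0,0.1,0.1,0],[-0.5,-1.2,-3.2,0.1,0.1,0.1,0]]
[[-2.7,-1.7,-0.1,0,0,0,0],[-2.8,-1.7,-0.2,0,0,0,0],[-2.7,-1.7,-0.1,0,0,0,0],[-2.8,-1.7,-0.1,0,0,0,0],[0,0,1.2,0,0,0,0]]
[[0,0,1.3,0,0,0,0]]
11 end [ 0.5591 -0.1414  0.2498] [   0.3 -127.9  249.8]
```

View pics/c6.png

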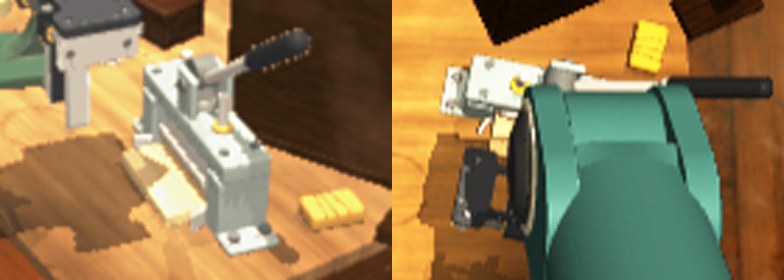

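Views show the board home in the bridge (front edge square and 35 mm out at (160,185)), and the lever still up. A 22 N push didn't move it. Next, the lever.

Call:
send_rows([
  [-0.5, -1.2, -3.2, 0, 0.1, 0.1, 0],
  [-0.5, -1.2, -3.2, 0, 0, 0.1, 0],
  [-0.4, -1.1, -3.2, 0, 0.1, 0, 0],
  [-0.5, -1.2, -3.2, 0, 0, 0.1, 0],
  [-0.5, -1.2, -3.2, 0, 0, 0.1, 0],
])

```text
time_s: 12.05
position: [0.4635, -0.0535, 0.2656]
tool_rot: [-0.317, -3.12, 0.0]
contact_force: [1.0, 0.5, -0.6]
opening: 0.0015
grasp_force: 0.0
```

Call:
send_rows([
  [-2.7, -1.7, -0.1, 0, 0, 0, 0],
  [-2.8, -1.7, -0.2, 0, 0, 0, 0],
  [-2.7, -1.7, -0.1, 0, 0, 0, 0],
  [-2.8, -1.7, -0.1, 0, 0, 0, 0],
  [0, 0, 0, 0, 0, 0, 0],
])

```text
time_s: 12.47
position: [0.5602, -0.1454, 0.2676]
tool_rot: [-0.322, -3.119, 0.003]
contact_force: [-0.4, -0.8, 0.8]
opening: 0.0004
grasp_force: 0.0
```

```bash
python3 - <<'E'
from look import *
o=robot.get_obs(); print(o["time_s"],topress(o["position"]).round(1),o["opening"],np.round(o["contact_force"],1),np.round(o["qpos"],2))
W=[(w(1,-126,250),78.4,2)]+[(w(1,-162*np.cos(t),114+162*np.sin(t)+11+14*np.sin(t)),78.4,1) for t in np.linspace(.66,0,18)]
plan(o,W,0)
s=imaging.snapshot("scene")["img"]; cv2.imwrite('pics/c7.png',cv2.resize(s[140:300,220:440],None,fx=3,fy=3)[:,:,::-1])
E
```

```text
12.4667 [   2.2 -131.7  267.6] 0.0003562774873621479 [-0.4 -0.8  0.8] [-0.11  0.3   0.38  1.66 -0.12  1.21  1.67]
[[0.1,0.3,0.9,-0.1,-0.2,-0.1,0],[0,0.3,0.9,0,-0.1,-0.1,0],[0,-0.2,1.7,0,0,0,0],[0,-0.4,0.5,0,0,0,0],[0,-0.4,0.6,0,0,0,0]]
[[0,-0.3,0.6,0,0,0,0],[0,-0.3,0.5,0,0,0,0],[0,-0.3,0.7,0,0,0,0],[0,-0.3,0.6,0,0,0,0],[0,-0.2,0.6,0,0,0,0]]
[[0,-0.2,0.6,0,0,0,0],[0,-0.3,0.7,0,0,0,0],[0,-0.1,0.6,0,0,0,0],[0,-0.2,0.7,0,0,0,0],[0,-0.1,0.7,0,0,0,0]]
[[0,-0.1,0.6,0,0,0,0],[0,-0.1,0.7,0,0,0,0],[0,-0.1,0.7,0,0,0,0],[0,0,0.7,0,0,0,0],[0,0,0.7,0,0,0,0]]
20 end [ 0.553  -0.1747  0.1246] [   1.1 -161.8  124.6]
```

View pics/c7.png

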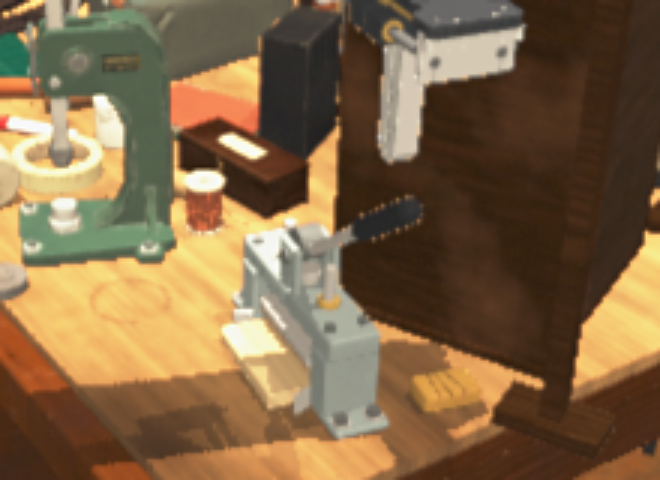

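The fingertips at (400,158) hang above the grip at (390,218), well clear of the cabinet. I push the lever down along its arc.

Call:
send_rows([
  [0.1, 0.3, 0.9, 0, -0.2, -0.1, 0],
  [0, 0.3, 0.9, 0, -0.1, -0.1, 0],
  [0, -0.1, 0.8, 0, 0, 0, 0],
  [0, -0.1, 0.9, 0, 0, 0, 0],
  [0, -0.4, 0.5, 0, 0, 0, 0],
])

```text
time_s: 12.93
position: [0.5569, -0.1405, 0.2286]
tool_rot: [0.31, 3.126, 0.0]
contact_force: [-0.7, 2.4, 1.1]
opening: 0.0006
grasp_force: 0.8
```

Call:
send_rows([
  [0, -0.4, 0.6, 0, 0, 0, 0],
  [0, -0.3, 0.6, 0, 0, 0, 0],
  [0, -0.3, 0.5, 0, 0, 0, 0],
  [0, -0.3, 0.7, 0, 0, 0, 0],
  [0, -0.3, 0.6, 0, 0, 0, 0],
])

```text
time_s: 13.35
position: [0.5544, -0.1578, 0.1996]
tool_rot: [0.312, 3.124, -0.001]
contact_force: [0.2, -0.5, 2.2]
opening: 0.0004
grasp_force: 0.8
```

Call:
send_rows([
  [0, -0.2, 0.6, 0, 0, 0, 0],
  [0, -0.2, 0.6, 0, 0, 0, 0],
  [0, -0.3, 0.7, 0, 0, 0, 0],
  [0, -0.1, 0.6, 0, 0, 0, 0],
  [0, -0.2, 0.7, 0, 0, 0, 0],
])

```text
time_s: 13.77
position: [0.5525, -0.1671, 0.1675]
tool_rot: [0.312, 3.124, -0.001]
contact_force: [-0.6, -0.7, 2.8]
opening: 0.0006
grasp_force: 1.3
```

```bash
python3 - <<'E'
from look import *
o=robot.get_obs(); print(o["time_s"],topress(o["position"]).round(1),np.round(o["contact_force"],1))
E
```

```text
13.7667 [  -1.  -154.5  167.5] [-0.6 -0.7  2.8]
```

Call:
send_rows([
  [0, -0.1, 0.7, 0, 0, 0, 0],
  [0, -0.1, 0.7, 0, 0, 0, 0],
  [0, -0.1, 0.7, 0, 0, 0, 0],
  [0, -0.1, 0.7, 0, 0, 0, 0],
  [0, 0, 0.5, 0, 0, 0, 0],
])

```text
time_s: 14.18
position: [0.5515, -0.1713, 0.1342]
tool_rot: [0.312, 3.125, -0.001]
contact_force: [-0.2, -2.6, 3.0]
opening: 0.0007
grasp_force: 1.7
```

Call:
send_rows([
  [0, 0, 0.4, 0, 0, 0, 0],
  [0, 0, 0.3, 0, 0, 0, 0],
  [0, 0, 0.2, 0, 0, 0, 0],
  [0, 0, 0.1, 0, 0, 0, 0],
  [0, 0, 0, 0, 0, 0, 0],
])

```text
time_s: 14.6
position: [0.5517, -0.1708, 0.125]
tool_rot: [0.312, 3.124, -0.0]
contact_force: [0.1, -0.2, -0.2]
opening: 0.0005
grasp_force: 0.1
```

Call:
send_rows([
  [0, 0, 0.1, 0, 0, 0, 0],
  [0, 0, 0.1, 0, 0, 0, 0],
  [0, 0, 0.1, 0, 0, 0, 0],
  [0, 0, 0, 0, 0, 0, 0],
])

```text
time_s: 14.93
position: [0.5521, -0.1708, 0.1237]
tool_rot: [0.312, 3.123, 0.001]
contact_force: [-10.6, 3.0, 29.4]
opening: 0.0003
grasp_force: 14.6
```

Call:
send_rows([
  [0, 0, -0.3, 0, 0, 0, 0],
  [0, 0, -0.5, 0, 0, 0, 0],
  [0, 0, -1.5, 0, 0, 0, 0],
  [0, 0, -3, 0, 0, 0, 0],
  [0, 0, -3, 0, 0, 0, 0],
])

```text
time_s: 15.35
position: [0.551, -0.1704, 0.2055]
tool_rot: [-0.312, -3.126, 0.0]
contact_force: [0.8, -0.0, 1.2]
opening: 0.0006
grasp_force: 0.0
```

Call:
send_rows([
  [2, 0, -3, 0, 0, 0, 0],
  [3, 0, -2, 0, 0, 0, 0],
  [3, 0, 0, 0, 0, 0, 0],
  [3, 0, 0, 0, 0, 0, 0],
  [0, 0, 0, 0, 0, 0, 0],
])

```text
time_s: 15.77
position: [0.4399, -0.1484, 0.2554]
tool_rot: [0.313, 3.124, 0.002]
contact_force: [0.6, -1.0, 0.3]
opening: 0.0003
grasp_force: 0.0
```

```bash
python3 - <<'E'
from look import *
o=robot.get_obs(); print(o["time_s"],topress(o["position"]).round(1),np.round(o["contact_force"],1))
s=imaging.snapshot("scene"); t=imaging.snapshot("top"); v=imaging.snapshot("wrist")
for q,c in ((s,cloud(s)),(t,cloud(t)),(v,wrist(o,v))):
    Q=(c-np.r_[PC,0])*1000; Q=np.dstack([Q[...,:2]@A,Q[...,2]]); m=(abs(Q[...,0])<15)&(Q[...,1]<-115)&(Q[...,1]>-225)&(Q[...,2]>90)&(Q[...,2]<160)&(q["img"].max(-1)<90)
    g=Q[m]
    if len(g)>10: print("grip",len(g),g.min(0).round(1),g.max(0).round(1),"slope",np.polyfit(g[:,1],g[:,2],1).round(3))
    for y in (-40,-20,0,20,40):
        m=(abs(Q[...,1]-y)<5)&(Q[...,2]>10)&(Q[...,2]<20)&(Q[...,0]>-75)&(Q[...,0]<-30)
        if m.sum()>5: print(y,np.percentile(Q[m][:,0],1).round(1),end=" ")
cv2.imwrite('pics/c8.png',cv2.resize(s["img"][140:300,220:440],None,fx=3,fy=3)[:,:,::-1])
E
```

```text
15.7667 [-115.  -158.7  255.4] [ 0.6 -1.   0.3]
grip 241 [  -9.7 -207.5  110.7] [   6.1 -119.3  128.2] slope [3.20000e-02 1.27285e+02]
-40 -58.9 -20 -59.4 0 -59.7 20 -60.1 40 -59.9 grip 233 [  -9.1 -206.   111.2] [  12.3 -115.6  129.2] slope [5.0000e-03 1.2343e+02]
-40 -58.8 -20 -58.4 0 -59.4 20 -59.7 40 -58.9 -40 -61.5 -20 -61.8 0 -61.9 20 -62.0 40 -62.2
```

View pics/c8.png

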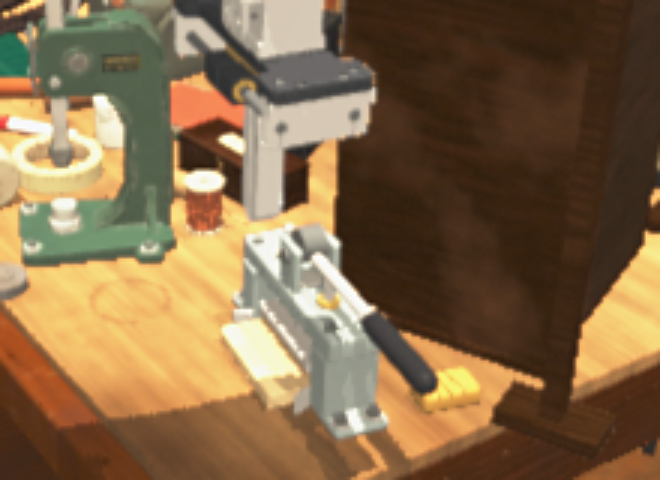

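The picture shows the lever level (grip at (400,350)), the board home and clamped at (262,362), and the gripper clear of everything. Handing in.

```bash
python3 -c "
from plant import robot
print(robot.job_done())"
```

```text
the job is handed in; nothing more can be done
None
```

The board is pushed square and fully home against the back stop, the lever is down level on its stop with the platen clamped on the blanks, and the job is handed in at about 16 s on the robot's clock; the hand-in returned no verdict.

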